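Nudge the drilling template onto its locating pins

ROBOT

A 6-joint arm with a two-finger parallel gripper is mounted at the origin on the work surface. World frame = base frame: x ahead of the robot, y to its left, z up, the work surface at z = 0. Lengths are in mm, angles in rad, forces in N, time in s.
With the tool pointing down it reaches from about 375 to 975 mm from the base axis. Payload 3.8 kg.
Tool frame: the origin (TCP) lies at the centre of the arm's flange, where the gripper is bolted on; the fingertips stand 166 mm ahead of it and the grasp point (between the pads) lies 147 mm ahead of it; z points along the fingers, y is the line along which they close (so a half turn about z gives the same grasp; the last joint's range is limited). The gripper opens to 88 mm and grips with 3 to 60 N. Pads are 18 mm wide; open, the fingers measure 123 mm over their backs; the gripper's body (75 mm by 187 mm) begins 45 mm behind the grasp point.
Start: joints at [-1.147, 0.264, 1.604, -0, 1.274, -0.037], TCP at [300.143, -604.594, 404.706] pointing down, gripper open.
Joint ranges: [-2.63, 2.63], [-0.94, 2.18], [0.31, 2.57], [-1.31, 4.45], [0, 2.66], [-2.55, 2.55]. Speed limits (rad/s): [2.57, 2.57, 3.14, 3.14, 3.14, 3.14].

INTERFACE

Orientations are given as a rotation vector (axis times angle).
In Python, from cell import manip, imaging, ticket gives the robot as it stands. The module is installed in compiled form; this text tells all that it offers.
- The arm moves only by the shell command python3 -m handwheel 'ROWS' [FORCE]. ROWS is JSON, one flat list of numbers, 7 for each row, row after row: the shift along the world's x, y, z in cm, then the turn, a rotation vector about the world's x, y, z in degrees, then the opening, from -1 (shut) to 1 (fully open). A call has 1 to 5 rows; each row is the pose to reach, as a shift and turn from the pose commanded when the call began; what a row does not reach only later rows make up. A row lasts 1/10 s, in which the tool goes at most 50 mm and 8.59 degrees, less where a joint would pass 70% of its speed; a pose out of reach is approached as far as the arm can. A call with a gripper value outside its range is refused whole. The fingers move at their own pace and stop on an object; FORCE is the grip in N (left out, the last holds). Time passes only in rows, so rows that repeat a pose let the fingers close. It gives the time, the measured TCP pose, the force, the opening and the grip force at its end, in the units of the state.
- manip.get_obs(): the state, without advancing time (a new reading comes with each control period).
- imaging.camera(name): name is "scene" or "top" or "wrist"; returns the picture (420x560x3 uint8, red, green, blue); there is no depth.
- imaging.camera_params(name): a dict with "vertical_fov" (degrees; the focal length in pixels is half the picture's height over the tangent of half this angle, whatever the lens; pixels are square), "cx", "cy" (the principal point, pixels), "k1" (the pictures are not rectified: a ray, as slopes to the right and down, at radius r is drawn at 1 + k1 r^2 times it, then the intrinsics apply), "rvec" (rotation vector, rad) and "tvec" (3), from world to camera coordinates, as OpenCV has them. Camera axes: x right, y down, z forward; pixel columns grow to the right and rows downward; lengths in mm; the calibration is good to about 2 mm. A picture is of the moment at which its call begins: read the wrist's pose just before it. camera_params takes no time and is no camera call; for the wrist camera it gives the pose at the moment of the call.
- ticket.sign_off(): hands the job in; it is judged then, once.
The state is a dict: "time": time; "joint_positions": joint angles; "joint_velocities": joint speeds; "joint_efforts": joint torques, N m; "tool_pos": TCP position; "orientation": TCP orientation; "ft_force": force on the tool from outside, world axes, zero at the start; "ft_torque": the same for the moment, N m; "gripper_width": finger opening in mm; "finger_force": force on a finger pad.
Only numpy, scipy, OpenCV 4.12 (cv2) and the standard library are available. Lean on these libraries where they do the work, as an engineer would, in place of code of your own. Each camera call takes 0.05 s, during which the arm holds its last target. There are 200 camera calls.

TASK

The aluminium drilling template lies askew on the plywood fixture board, riding up on the two locating pins hidden beneath it. Push it with the fingertips, back against the wooden stop strip and sideways along it, until both its holes drop over the two pins and it lies flat on the board; then take the hand away. Only push it: do not pick it up or tip it up, and leave the jar, the screwdriver and the brass knob where they are.

Things in the scene. Friction and masses are not known exactly. Their poses are not given: they have to be found in the camera images.
- fixture: fixture board fixed to the table: plywood 250 x 420 x 12 mm (x, y, z). Origin under its centre, on the table; z up, x away from the robot. A stop strip runs along its whole +x edge. Two steel locating pins stand up from it. The seated template is centred at x = +35, y = 0 mm, against or within 2 mm of the strip.
- stop_mid (a point): middle (y = 0) of the top edge of the wooden stop strip, on the strip's face towards the template: x = +95 mm on the board, 42 mm above the table. The strip is fixed, 30 mm wide, and rises 30 mm above the board. A thin black line across its top marks its middle.
- template: drilling template: loose aluminium plate 120 x 240 x 8 mm (x, y, z), 0.45 to 0.75 kg. Origin at the centre of its underside. A black line on top at the +x edge marks its middle. At the start it slopes: near edge on the board, far side riding on the pin tops, up to 17 mm up; turned up to 0.1 rad, 18 to 30 mm short of the strip, up to 45 mm off the middle. Seated: flat, top 20 mm above the table.
- hole0 (a point): centre, on the underside, of the template's -y locating hole: round, 16 mm, right through, at x = +15, y = -60 mm on the template, that is 45 mm from the edge that belongs against the strip. (The four small dark drill bushes nearer the robot are not used.)
- hole1 (a point): the same for the +y locating hole, at x = +15, y = +60 mm on the template. Seated, both are 12 mm above the table; before, about 22 mm. The template slides easily (under 8 N); pushed along the strip by the end edge, it stays against the strip if pushed some 15 mm on the robot's side of that edge's middle
- pin0 (a point): top of the fixture's -y pin, for hole0: 12 mm diameter, tapering to a rounded tip, 11 mm above the board (23 mm above the table), at x = +50, y = -60 mm on the board. Hidden under the template at the start; seated, it stands 3 mm proud of it
- pin1 (a point): top of the fixture's +y pin, for hole1: the same, at x = +50, y = +60 mm on the board
- wax_jar_mid (a point): bystander: amber glass jar with brass lid, 60 mm diameter, 70 mm tall, upright on the table beyond the +y end of the board; point at its mid-height
- screwdriver_mid (a point): bystander: screwdriver about 200 mm long lying on the table beyond the -y end of the board; point near the middle of it
- drawer_knob_mid (a point): bystander: turned brass drawer knob, 34 mm diameter, 37 mm tall, upright on the table behind the stop strip; point at its mid-height

How it is judged:
By the outcome, as a careful person would: the job done as asked, in the order asked, and still so for the second after the job is handed in, with the robot touching nothing.
It also fails if it takes over 56 s, if anything falls off the work surface, if the arm or the gripper's body presses on something with over 40 N, if the wrist force passes 120 N, or if a joint passes its speed limit or range.

## Working session

There is one attempt and no reset: what is moved stays moved. The work goes in short steps, Python scripts to look and compute and a shell command to move; the robot and the scene stay as the last step left them, time stands still between calls to the robot, and variables do not carry over. Pictures are saved under pics/ and viewed, at most 10 in all, crops included, and the job is handed in when it is done.

```bash
mkdir -p pics; cat > h.py <<'E'
import numpy as np, cv2
from cell import manip, imaging, ticket
def cam(n):
    p=imaging.camera_params(n); im=imaging.camera(n); return p,im
def K(p):
    f=210/np.tan(np.radians(p['vertical_fov'])/2)
    return np.array([[f,0,p['cx']],[0,f,p['cy']],[0,0,1.]]),np.array([p['k1'],0,0,0,0.])
def proj(p,X):
    k,d=K(p); return cv2.projectPoints(np.float64(X).reshape(-1,1,3),np.float64(p['rvec']),np.float64(p['tvec']),k,d)[0].reshape(-1,2)
def back(p,uv,z):
    k,d=K(p); n=cv2.undistortPoints(np.float64(uv).reshape(-1,1,2),k,d).reshape(-1,2)
    R=cv2.Rodrigues(np.float64(p['rvec']))[0]; c=-R.T@np.float64(p['tvec']).ravel()
    r=np.c_[n,np.ones(len(n))]@R
    z=np.broadcast_to(z,len(n)); return c+r*((z-c[2])/r[:,2])[:,None]
def save(im,name): cv2.imwrite('pics/'+name,im[:,:,::-1])
E
python3 - <<'E'
from h import *
for n in('top','scene'):
    p,im=cam(n); save(im,n+'0.png'); print(n,p)
print(manip.get_obs())
E
```

```text
top {'vertical_fov': 47.90051369034872, 'cx': 285.0350531633726, 'cy': 206.83866300245072, 'k1': -0.06337981077924547, 'rvec': array([ 2.16974334, -2.14959356,  0.12976849]), 'tvec': array([  75.37961964,  602.29733469, 1115.60096386])}
scene {'vertical_fov': 46.2296138794984, 'cx': 275.5035357210419, 'cy': 208.76106465475792, 'k1': -0.07625475088575243, 'rvec': array([ 1.29382286,  2.39468022, -0.78504236]), 'tvec': array([ 240.83084194, -370.79755111, 1573.30663069])}
{'time': 0.1, 'joint_positions': array([-1.14687602e+00,  2.64666989e-01,  1.60519010e+00,  1.39817751e-05,
        1.27371719e+00, -3.68968234e-02]), 'joint_velocities': array([ 0.00023004, -0.00201885, -0.00262884, -0.00070906, -0.00075697,
       -0.00047061]), 'joint_efforts': array([ 4.03543236e-04, -5.03617537e+01, -3.58071721e+01,  7.31275021e-02,
        2.33348517e-02, -7.40381597e-05]), 'tool_pos': array([ 300.03933495, -604.31859534,  403.54504715]), 'orientation': array([-3.05667598e+00, -7.17011216e-01,  5.77639469e-04]), 'ft_force': array([ 1.00214576,  0.69313682, -0.5790343 ]), 'ft_torque': array([-0.05543149,  0.03270087,  0.00668352]), 'finger_force': 0.0, 'gripper_width': 88.08011612854835}
```

View pics/top0.png

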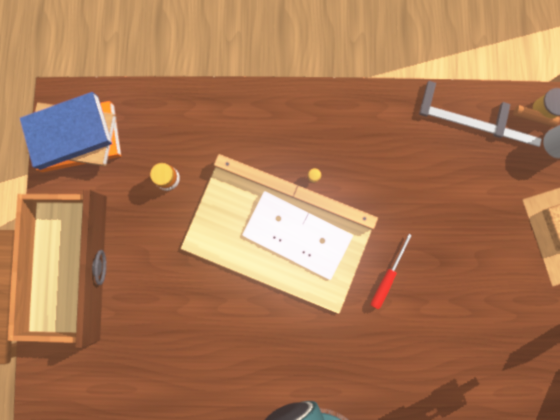

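View pics/scene0.png

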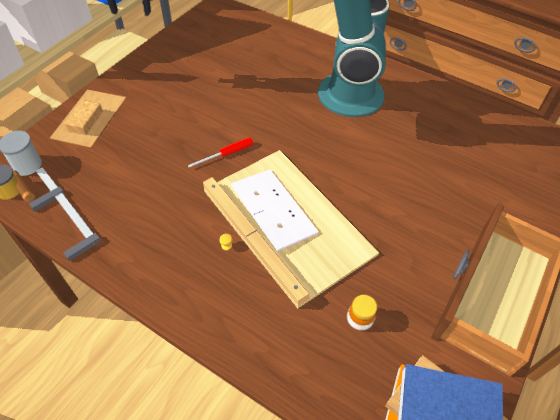

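The top view shows the board, with the strip running from (218,157) to (377,217), its midline at about (295,190), and the template with holes near (279,218) and (322,240). The jar is at (164,177), the screwdriver at about (392,270) and the knob at (315,175). I'll zoom in.

```bash
python3 - <<'E'
import cv2
a=cv2.imread('pics/top0.png')[145:320,175:385]
cv2.imwrite('pics/c0.png',cv2.resize(a,None,fx=3.4,fy=3.4,interpolation=cv2.INTER_CUBIC))
E
```

```text
(no output)
```

View pics/c0.png

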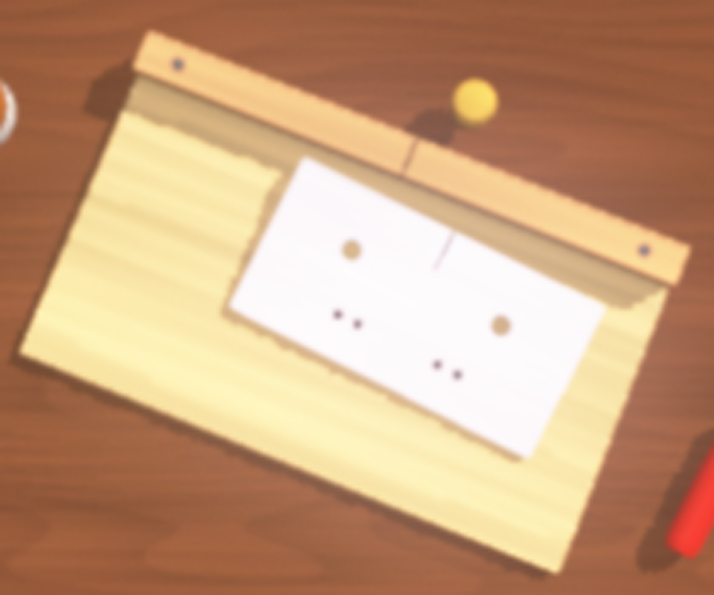

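```bash
cat > pose.py <<'E'
from h import *
from scipy.optimize import least_squares
B=np.array([[125,210,42],[95,210,42],[125,-210,42],[95,-210,42],[-125,210,12],[-125,-210,12],[95,0,42],[125,0,42]],float)
T=np.array([[60,120,8],[60,-120,8],[-60,120,8],[-60,-120,8],[15,60,8],[15,-60,8],[60,0,8]],float)
def b2w(q,P):  # q = x,y,yaw
    c,s=np.cos(q[2]),np.sin(q[2]); P=np.atleast_2d(P)
    return np.c_[q[0]+c*P[:,0]-s*P[:,1],q[1]+s*P[:,0]+c*P[:,1],P[:,2]]
def w2b(q,P):
    c,s=np.cos(q[2]),np.sin(q[2]); P=np.atleast_2d(P)-[q[0],q[1],0]
    return np.c_[c*P[:,0]+s*P[:,1],-s*P[:,0]+c*P[:,1],P[:,2]]
E
python3 - <<'E'
from pose import *
p=imaging.camera_params('top')
s=lambda a:(np.array(a,float)+.5)/3.4-.5+[175,145]
ub=s([[150,31],[134,66],[690,247],[676,284],[20,353],[558,573],[404,175],[417,139]])
ut=s([[305,157],[605,308],[230,308],[526,459],[352,250],[501,325],[454,232]])
x0=back(p,ub[6:7],42)[0]
r=least_squares(lambda q:(proj(p,b2w(q,B))-ub).ravel(),[x0[0]-90,x0[1]+40,-.4])
q=r.x; print('board',q,np.abs(r.fun).max()); np.save('q.npy',q)
# template: in board frame x,y,yaw,tilt(about y) near edge on board
def tw(t):
    c,ss=np.cos(t[3]),np.sin(t[3]); P=T-[-60,0,0]
    P=np.c_[c*P[:,0]-ss*P[:,2],P[:,1],ss*P[:,0]+c*P[:,2]+12]
    P=P-[60,0,0]; P=b2w([t[0],t[1],t[2]],P); return b2w(q,P)
r=least_squares(lambda t:np.r_[(proj(p,tw(t))-ut).ravel(),(t[3]-.13)*30],[10,0,0,.13])
print('templ',r.x,np.abs(r.fun).max())
print(np.round(w2b(q,tw(r.x)),1))
for n,uv,z in(('jar',[164,174],70),('knob',[315,175],37),('sd',[392,270],12),('sdtip',[409,236],5),('sdend',[380,305],20)):
    w=back(p,[uv],z); print(n,w,w2b(q,w))
for P in ([95,0,12],[35,0,20]): print(b2w(q,P))
E
```

```text
board [ 5.38444305e+02  9.67355703e+01 -3.76050515e-01] 0.5159267378666357
templ [ 13.92650196 -44.30933311  -0.08515151   0.1289313 ] 0.6271585756421416
[[  81.9   70.3   35.4]
 [  61.5 -168.8   35.4]
 [ -36.7   80.4   19.9]
 [ -57.1 -158.7   19.9]
 [  32.3   14.3   29.6]
 [  22.1 -105.2   29.6]
 [  71.7  -49.2   35.4]]
jar [[673.95548955 371.48546545  70.        ]] [[ 25.14012465 305.31747447  70.        ]]
knob [[680.891069     8.15036797  37.        ]] [[165.02581808 -30.08152389  37.        ]]
sd [[ 450.49884451 -183.47747289   12.        ]] [[  21.10815827 -292.93036581   12.        ]]
sdtip [[ 534.90808593 -229.0605285     5.        ]] [[ 116.35944873 -304.32890354    5.        ]]
sdend [[ 366.10016245 -151.32371178   20.        ]] [[ -69.20140444 -294.01883689   20.        ]]
[[626.80592648  61.84683559  12.        ]]
[[570.99858646  83.88182594  20.        ]]
```

```bash
python3 -m handwheel '[3.7,17.3,-2,0,0,33,1,3.7,17.3,-2,0,0,33,1,3.7,17.3,-2,0,0,33,1,3.7,17.3,-2,0,0,33,1]'
python3 -m handwheel '[3.7,17.3,-3,0,0,33,1,3.7,17.3,-3,0,0,33,1,3.7,17.3,-3,0,0,33,1,3.7,17.3,-3,0,0,33,1]'
python3 -m handwheel '[3.7,17.3,-4,0,0,33,1,3.7,17.3,-4,0,0,33,1,3.7,17.3,-4,0,0,33,1,3.7,17.3,-4,0,0,33,1]'
python3 -m handwheel '[3.8,17.4,-4,0,0,33.1,1,3.8,17.4,-4,0,0,33.1,1,3.8,17.4,-4,0,0,33.1,1,3.8,17.4,-4,0,0,33.1,1,3.8,17.4,-4,0,0,33.1,1]'
python3 - <<'E'
from pose import *
q=np.load('q.npy'); o=manip.get_obs(); R=cv2.Rodrigues(o['orientation'])[0]
tip=o['tool_pos']+166*R[:,2]; print(o['time'],o['tool_pos'],w2b(q,tip),R.round(3),np.arctan2(R[1,1],R[0,1]),o['joint_positions'],o['ft_force'])
p,im=cam('wrist'); save(im,'w1.png')
E
```

```text
time: 0.5
tool_pos: [337.1, -428.3, 383.2]
orientation: [-2.721, -1.564, -0.001]
ft_force: [1.1, 0.1, 0.2]
gripper_width: 88.2
finger_force: 0.0
time: 0.9
tool_pos: [373.6, -255.4, 353.4]
orientation: [-2.165, -2.273, -0.001]
ft_force: [1.4, 0.0, 0.1]
gripper_width: 88.2
finger_force: 0.0
time: 1.3
tool_pos: [410.5, -82.9, 313.6]
orientation: [-1.43, -2.795, -0.001]
ft_force: [-0.8, 0.0, -0.3]
gripper_width: 88.0
finger_force: 0.0
time: 1.8
tool_pos: [448.9, 91.4, 273.5]
orientation: [-0.575, -3.086, -0.0]
ft_force: [0.1, 0.2, -0.3]
gripper_width: 88.3
finger_force: 0.0
1.8 [448.9049755   91.3888902  273.50522415] [[-81.65820614 -37.89382164 107.50557502]] [[-0.933  0.36  -0.002]
 [ 0.36   0.933  0.001]
 [ 0.002 -0.    -1.   ]] 1.2021008469296284 [ 1.46143190e-01 -2.37203680e-02  2.18388277e+00  9.89729851e-04
  9.83314282e-01 -1.05650679e+00] [ 0.13138411  0.21828658 -0.28455823]
```

View pics/w1.png

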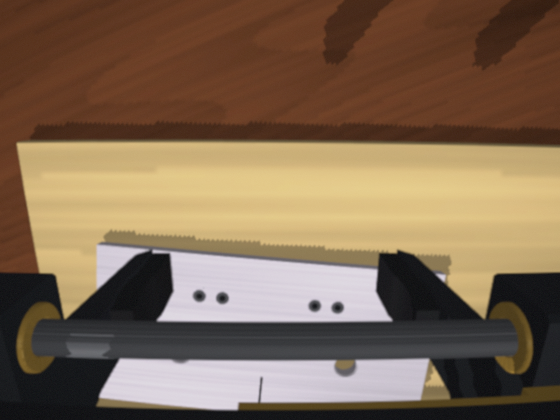

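The wrist view shows the template's near edge from (97,243) to (446,272), the bushes at (199,296), (222,298), (315,306) and (338,308), and the board's near -y corner at (18,143). I'll check these against the estimate and then descend.

```bash
python3 - <<'E'
from pose import *
q=np.load('q.npy'); p=imaging.camera_params('wrist')
uv=[[97,243],[446,272],[18,143]]
print(w2b(q,back(p,uv,[19.9,19.9,12])))
E
```

```text
[[ -57.33030026 -160.04887241   19.9       ]
 [ -36.47523006   79.51352335   19.9       ]
 [-124.51035444 -209.61124998   12.        ]]
```

```bash
python3 -m handwheel '[0,0,-4.5,0,0,-0.4,1,0,0,-8,0,0,-0.4,1,0,0,-9.1,0,0,-0.4,1,0,0,-9.1,0,0,-0.4,1]'
python3 - <<'E'
from pose import *
q=np.load('q.npy'); o=manip.get_obs(); R=cv2.Rodrigues(o['orientation'])[0]
tip=o['tool_pos']+166*R[:,2]; print(w2b(q,tip),np.arctan2(R[1,1],R[0,1])-q[2]-np.pi/2,o['ft_force'])
E
```

```text
time: 2.25
tool_pos: [447.9, 87.2, 182.3]
orientation: [-0.599, -3.08, 0.003]
ft_force: [-0.5, -0.1, -0.5]
gripper_width: 88.2
finger_force: 0.0
[[-81.34779242 -42.47230634  16.26323056]] -0.008444091728440295 [-0.47260866 -0.10438712 -0.54730072]
```

```bash
python3 -m handwheel '[0.93,-0.37,0,0,0,0,1,1.67,-0.66,0,0,0,0,1,2.23,-0.88,0,0,0,0,1,2.6,-1.03,0,0,0,0,1,2.98,-1.18,0,0,0,0,1]'
python3 -m handwheel '[0.3,-0.12,0,0,0,0,1,0.56,-0.22,0,0,0,0,1,0.84,-0.33,0,0,0,0,1,1.1,-0.43,0,0,0,0,1]'
cat > st.py <<'E'
from pose import *
q=np.load('q.npy'); o=manip.get_obs(); R=cv2.Rodrigues(o['orientation'])[0]
tip=o['tool_pos']+166*R[:,2]; print(o['time'],w2b(q,tip).round(1),'yaw err',np.arctan2(R[1,1],R[0,1])-q[2]-np.pi/2,'F board',w2b([0,0,q[2]],o['ft_force']).round(1))
E
python3 st.py
```

```text
time: 2.75
tool_pos: [479.2, 76.4, 185.0]
orientation: [-0.598, -3.083, 0.0]
ft_force: [-6.4, 0.6, 9.5]
gripper_width: 88.1
finger_force: 6.4
time: 3.15
tool_pos: [490.0, 72.4, 184.9]
orientation: [-0.597, -3.082, 0.0]
ft_force: [-10.0, 3.1, 9.6]
gripper_width: 87.9
finger_force: 8.4
3.15 [[-36.5 -40.5  18.9]] yaw err -0.0062836696829742245 F board [[-10.4  -0.8   9.6]]
```

```bash
python3 - <<'E'
from h import *
p,a=cam('wrist'); _,b=cam('top')
b=cv2.resize(b[145:320,175:385],None,fx=2.4,fy=2.4,interpolation=cv2.INTER_CUBIC)
a=a[170:420]; a=cv2.resize(a,(504,225))
save(cv2.vconcat([a,b[:370]]),'m2.png')
E
```

```text
(no output)
```

View pics/m2.png

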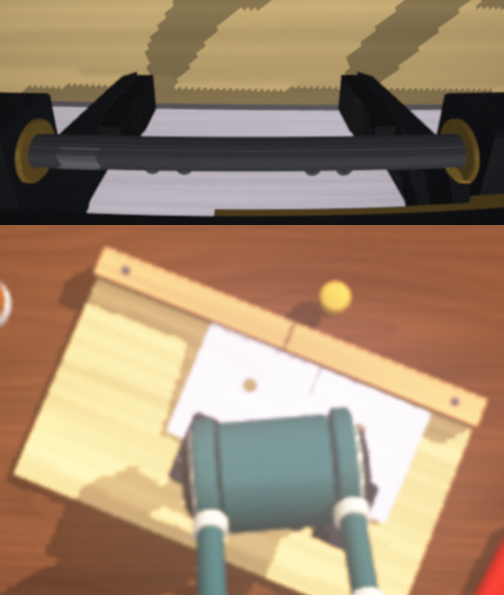

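```bash
python3 - <<'E'
from pose import *
q=np.load('q.npy'); p=imaging.camera_params('wrist')
uv=[[60,285.5],[280,288],[440,288.5]]
print(w2b(q,back(p,uv,20)))
pt=imaging.camera_params('top')
uv=np.array([[211,97],[430,187],[168,208],[383,296]])/2.4+[175,145]
print(w2b(q,back(pt,uv,[36,36,20,20])))
c,s=-36.5,-40.5
print(proj(p,b2w(q,[[x,y,19] for x in(c-9,c+9) for y in (s-44,s+44)])))
E
```

```text
[[ -29.47636436 -135.08374486   20.        ]
 [ -28.58641688  -38.28539133   20.        ]
 [ -27.31022708   31.49184248   20.        ]]
[[  93.120773     78.6371485    36.        ]
 [  91.19563671 -161.91608135   36.        ]
 [ -27.59487627   77.29343919   20.        ]
 [ -28.17541729 -159.34778711   20.        ]]
[[170.06404782 251.14683659]
 [379.26243098 249.8287709 ]
 [173.82498983 289.31032313]
 [376.08300805 288.10883376]]
```

```bash
python3 -m handwheel '[0.0,0.0,-0.1,0,0,0,1,0.2,-0.08,-0.1,0,0,0,1,0.2,-0.08,-0.1,0,0,0,1]'; python3 st.py; python3 -m handwheel '[0.2,-0.08,0,0,0,0,1,0.35,-0.14,0,0,0,0,1,0.35,-0.14,0,0,0,0,1]';python3 st.py
```

```text
time: 3.55
tool_pos: [490.7, 71.7, 183.1]
orientation: [-0.596, -3.079, 0.0]
ft_force: [-8.6, 2.4, 8.7]
gripper_width: 88.3
finger_force: 4.9
3.55 [[-36.  -41.   17.1]] yaw err -0.006076267894592924 F board [[-8.9 -0.9  8.7]]
time: 3.85
tool_pos: [492.2, 71.2, 182.7]
orientation: [-0.595, -3.073, 0.0]
ft_force: [-16.4, 7.9, 15.9]
gripper_width: 88.1
finger_force: 9.7
3.85 [[-35.6 -41.2  16.7]] yaw err -0.00642414062550678 F board [[-18.2   1.3  15.9]]
```

```bash
python3 -m handwheel '[-0.9,0.36,0,0,0,0,1,-2.3,0.9,0,0,0,0,1,-2.3,0.9,3,0,0,0,1,-2.3,0.9,6,0,0,0,1]'; python3 -m handwheel '[1.6,-17.7,0,0,0,0.35,-1,1.6,-17.7,0,0,0,0.35,-1,1.6,-17.7,0,0,0,0.35,-1,1.6,-17.7,0,0,0,0.35,-1,1.6,-17.7,0,0,0,0.35,-1]' 10; python3 st.py; python3 - <<'E'
from h import *
p,a=cam('wrist'); _,b=cam('top')
b=cv2.resize(b[145:320,175:385],None,fx=2.4,fy=2.4,interpolation=cv2.INTER_CUBIC)
a=a[170:420]; a=cv2.resize(a,(504,225))
save(cv2.vconcat([a,b[:370]]),'m3.png')
E
```

```text
time: 4.25
tool_pos: [471.4, 79.2, 242.7]
orientation: [-0.596, -3.083, 0.001]
ft_force: [0.6, -0.3, 0.6]
gripper_width: 88.2
finger_force: 0.0
time: 4.75
tool_pos: [489.1, -100.9, 243.7]
orientation: [0.593, 3.082, -0.002]
ft_force: [0.2, 0.6, 0.3]
gripper_width: 50.3
finger_force: 0.0
4.75 [[  27.3 -202.    77.7]] yaw err -0.004196843172222131 F board [[-0.   0.6  0.3]]
```

View pics/m3.png

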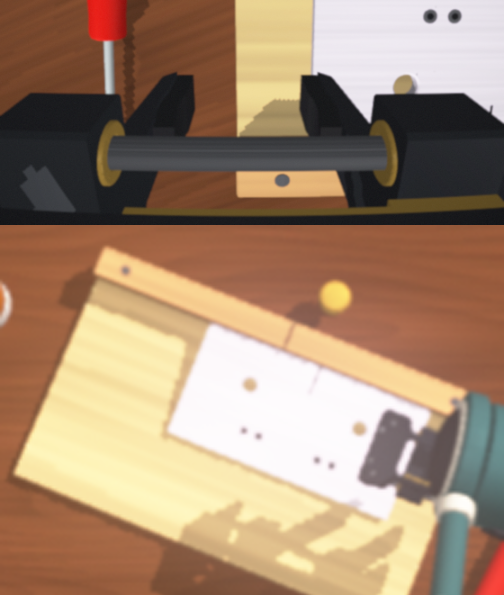

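The plate lies square, close to the strip, with its -y end edge at about y = -160 on the board. The fingers are still closing beyond it. I'll close, shift 7 mm towards the robot and descend.

```bash
python3 -m handwheel '[-0.65,0.26,0,0,0,0.2,-1,-0.65,0.26,0,0,0,0.2,-1,-0.65,0.26,0,0,0,0.2,-1,-0.65,0.26,0,0,0,0.2,-1,-0.65,0.26,0,0,0,0.2,-1]';  python3 -m handwheel '[0,0,-4,0,0,0,-1,0,0,-5.7,0,0,0,-1,0,0,-6.1,0,0,0,-1,0,0,-6.1,0,0,0,-1]'; python3 st.py
```

```text
time: 5.35
tool_pos: [482.1, -94.8, 242.8]
orientation: [0.58, 3.087, -0.0]
ft_force: [1.0, -0.6, 0.0]
gripper_width: 2.3
finger_force: 0.0
time: 5.75
tool_pos: [481.7, -95.2, 181.2]
orientation: [-0.581, -3.086, -0.0]
ft_force: [-0.1, -0.1, -0.6]
gripper_width: 0.5
finger_force: 0.0
5.75 [[  17.5 -199.4   15.2]] yaw err 0.003548714646614659 F board [[-0.1 -0.2 -0.6]]
```

```bash
python3 -m handwheel '[0.37,0.93,0,0,0,0,-1,0.66,1.67,0,0,0,0,-1,0.88,2.23,0,0,0,0,-1,1.1,2.79,0,0,0,0,-1,1.32,3.35,0,0,0,0,-1]'; python3 st.py; python3 -m handwheel '[0.18,0.46,0,0,0,0,-1,0.37,0.93,0,0,0,0,-1,0.55,1.4,0,0,0,0,-1,0.55,1.4,0,0,0,0,-1]'; python3 st.py
```

```text
time: 6.25
tool_pos: [495.6, -61.6, 182.5]
orientation: [0.58, 3.086, -0.001]
ft_force: [-2.0, -4.0, 4.2]
gripper_width: 0.5
finger_force: 2.3
6.25 [[  18.5 -163.1   16.5]] yaw err 0.004245783667463865 F board [[-0.4 -4.5  4.2]]
time: 6.65
tool_pos: [500.8, -47.0, 181.5]
orientation: [0.582, 3.087, 0.002]
ft_force: [-0.6, -0.1, 0.1]
gripper_width: 0.6
finger_force: 0.0
6.65 [[  17.8 -147.3   15.5]] yaw err 0.0032848399300480224 F board [[-0.5 -0.3  0.1]]
```

```bash
python3 - <<'E'
from h import *
p,a=cam('wrist'); _,b=cam('top')
b=cv2.resize(b[145:320,175:385],None,fx=2.4,fy=2.4,interpolation=cv2.INTER_CUBIC)
a=a[170:420]; a=cv2.resize(a,(504,225))
save(cv2.vconcat([a,b[:370]]),'m4.png')
E
```

```text
(no output)
```

View pics/m4.png

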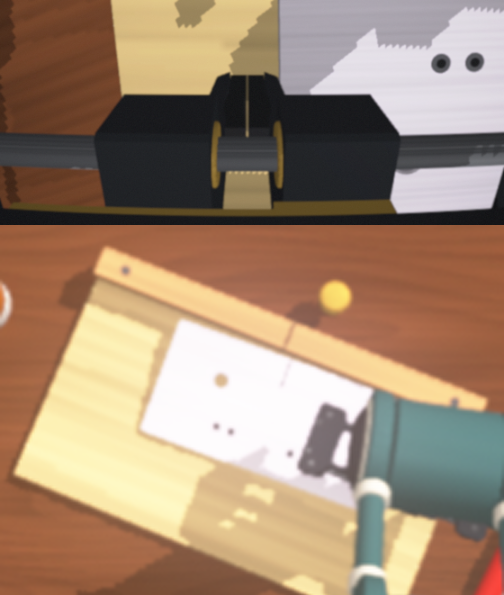

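```bash
python3 - <<'E'
from pose import *
q=np.load('q.npy'); pt=imaging.camera_params('top')
uv=np.array([[178,95],[141,207],[221,155],[371,165]])/2.4+[175,145]
for z in (20,[36,20,29.6,36]): print(w2b(q,back(pt,uv,z)).round(1))
p=imaging.camera_params('wrist'); print(w2b(q,back(p,[[279/.9,170+30/.9],[279/.9,170+90/.9]],20)).round(1))
E
```

```text
[[ 84.4 112.8  20. ]
 [-37.1 103.3  20. ]
 [ 43.3  47.8  20. ]
 [ 91.7 -99.1  20. ]]
[[ 82.4 110.7  36. ]
 [-37.1 103.3  20. ]
 [ 42.4  47.   29.6]
 [ 89.6 -98.3  36. ]]
[[ -13.4 -134.    20. ]
 [  15.2 -133.1   20. ]]
```

The plate has turned about 0.05 rad counter-clockwise: its +y end left the strip, and hole1 is at about (42,47). I'll square it against the strip again with both fingers, then finish sliding it along.

```bash
python3 -m handwheel '[-0.73,-1.86,0,0,0,0,-1,-0.73,-1.86,3,0,0,0,-1,-0.73,-1.86,6,0,0,0,-1]'; python3 -m handwheel '[-4,18,0,0,0,0,1,-4,18,0,0,0,0,1,-4,18,0,0,0,0,1,-4,18,0,0,0,0,1,-4,18,0,0,0,0,1]'; python3 -m handwheel '[0,0,0,0,0,0,1,0,0,0,0,0,0,1,0,0,0,0,0,0,1,0,0,0,0,0,0,1]';python3 st.py
```

```text
time: 7.05
tool_pos: [492.3, -66.5, 240.8]
orientation: [-0.583, -3.083, -0.001]
ft_force: [0.8, -0.0, 0.7]
gripper_width: 0.4
finger_force: 0.0
time: 7.55
tool_pos: [452.2, 116.7, 241.5]
orientation: [-0.575, -3.088, -0.002]
ft_force: [0.7, 0.5, 0.2]
gripper_width: 38.7
finger_force: 0.0
time: 7.95
tool_pos: [453.6, 112.6, 241.6]
orientation: [-0.585, -3.087, 0.0]
ft_force: [-1.0, 0.0, 1.0]
gripper_width: 70.5
finger_force: 0.0
7.95 [[-84.7 -16.4  75.6]] yaw err 0.0015126209620248687 F board [[-0.9 -0.3  1. ]]
```

```bash
python3 -m handwheel '[0,0,-4,0,0,0,1,0,0,-5.7,0,0,0,1,0,0,-6,0,0,0,1,0,0,-6,0,0,0,1]'; python3 st.py
python3 -m handwheel '[0.84,-0.33,0,0,0,0,1,1.67,-0.66,0,0,0,0,1,2.23,-0.88,0,0,0,0,1,2.6,-1.03,0,0,0,0,1,2.98,-1.18,0,0,0,0,1]'; python3 st.py
```

```text
time: 8.35
tool_pos: [453.3, 113.1, 181.3]
orientation: [-0.583, -3.086, 0.001]
ft_force: [1.1, 0.2, -0.0]
gripper_width: 88.4
finger_force: 0.0
8.35 [[-85.4 -16.2  15.3]] yaw err 0.0024076662566447915 F board [[ 0.9  0.6 -0. ]]
time: 8.85
tool_pos: [483.8, 101.6, 182.1]
orientation: [0.582, 3.087, 0.0]
ft_force: [-0.4, 0.1, -0.2]
gripper_width: 87.9
finger_force: 0.0
8.85 [[-52.5 -15.5  16.1]] yaw err 0.003179539080177207 F board [[-0.4 -0.  -0.2]]
```

```bash
python3 -m handwheel '[0.37,-0.15,0,0,0,0,1,0.74,-0.29,0,0,0,0,1,1.02,-0.4,0,0,0,0,1,1.3,-0.51,0,0,0,0,1,1.49,-0.59,0,0,0,0,1]'; python3 st.py;python3 -m handwheel '[0.14,-0.06,0,0,0,0,1,0.28,-0.11,0,0,0,0,1,0.28,-0.11,0,0,0,0,1]'; python3 st.py
```

```text
time: 9.35
tool_pos: [497.6, 96.1, 181.5]
orientation: [-0.582, -3.085, 0.0]
ft_force: [-4.5, 0.9, 2.5]
gripper_width: 88.0
finger_force: 2.3
9.35 [[-38.1 -15.7  15.5]] yaw err 0.0033628764895450303 F board [[-4.5 -0.8  2.5]]
time: 9.65
tool_pos: [499.6, 95.1, 181.3]
orientation: [-0.583, -3.083, 0.0]
ft_force: [-7.1, 4.5, 4.6]
gripper_width: 87.9
finger_force: 4.1
9.65 [[-36.3 -15.9  15.3]] yaw err 0.002519154522407252 F board [[-8.2  1.6  4.6]]
```

```bash
python3 -m handwheel '[0.14,-0.06,0,0,0,0,1,0.19,-0.07,0,0,0,0,1,0.19,-0.07,0,0,0,0,1]'; python3 st.py; python3 - <<'E'
from h import *
p,a=cam('wrist'); _,b=cam('top')
b=cv2.resize(b[145:320,175:385],None,fx=2.4,fy=2.4,interpolation=cv2.INTER_CUBIC)
a=a[170:420]; a=cv2.resize(a,(504,225))
save(cv2.vconcat([a,b[:370]]),'m5.png')
E
```

```text
time: 9.95
tool_pos: [500.3, 94.9, 181.2]
orientation: [-0.583, -3.079, -0.0]
ft_force: [-10.7, 7.6, 9.5]
gripper_width: 88.1
finger_force: 6.7
9.95 [[-36.1 -15.9  15.2]] yaw err 0.00210686573032115 F board [[-12.7   3.1   9.5]]
```

View pics/m5.png

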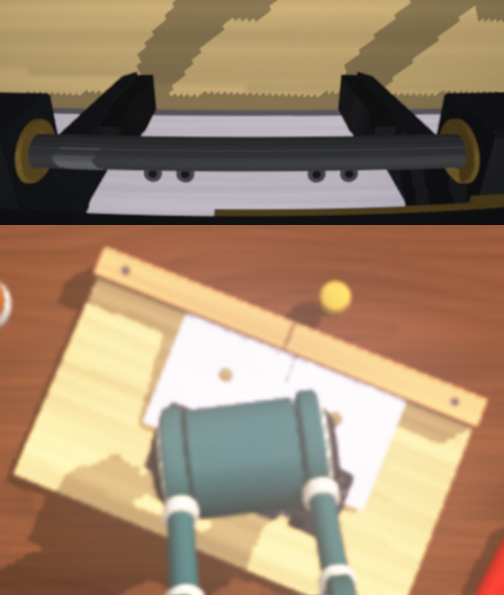

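The plate is square to the strip again, with its far corners at about (186,89) and (406,178) in the crop.

```bash
python3 - <<'E'
from pose import *
q=np.load('q.npy'); pt=imaging.camera_params('top')
uv=np.array([[186,89],[406,178],[363,285],[145,198],[226,150]])/2.4+[175,145]
print(w2b(q,back(pt,uv,[36,36,20,20,29.6])).round(1))
E
```

```text
[[  91.2  105.5   36. ]
 [  90.6 -136.    36. ]
 [ -25.5 -136.4   20. ]
 [ -27.   103.1   20. ]
 [  49.1   44.2   29.6]]
```

```bash
python3 -m handwheel '[-0.9,0.36,0,0,0,0,1,-2.3,0.9,0,0,0,0,1,-2.3,0.9,3,0,0,0,1,-2.3,0.9,6,0,0,0,1]'; python3 -m handwheel '[0.7,-18.5,0,0,0,0,-1,0.7,-18.5,0,0,0,0,-1,0.7,-18.5,0,0,0,0,-1,0.7,-18.5,0,0,0,0,-1,0.7,-18.5,0,0,0,0,-1]'; python3 -m handwheel '[0,0,0,0,0,0,-1,0,0,0,0,0,0,-1,0,0,0,0,0,0,-1,0,0,0,0,0,0,-1,0,0,0,0,0,0,-1]';python3 st.py
```

```text
time: 10.45
tool_pos: [478.1, 103.1, 241.1]
orientation: [-0.581, -3.085, 0.002]
ft_force: [1.0, 0.3, -0.5]
gripper_width: 87.7
finger_force: 0.0
time: 10.95
tool_pos: [486.7, -85.2, 242.2]
orientation: [0.588, 3.083, -0.003]
ft_force: [0.7, 0.7, 0.1]
gripper_width: 50.1
finger_force: 0.0
time: 11.45
tool_pos: [486.8, -81.0, 241.7]
orientation: [-0.579, -3.088, -0.0]
ft_force: [0.3, -1.7, 0.0]
gripper_width: 10.6
finger_force: 0.0
11.45 [[  17.2 -184.3   75.7]] yaw err 0.005011669993491896 F board [[ 0.9 -1.5  0. ]]
```

```bash
python3 -m handwheel '[-0.47,0.18,-4,0,0,-0.3,-1,-0.47,0.18,-5.7,0,0,-0.3,-1,-0.47,0.18,-6,0,0,-0.3,-1,-0.47,0.18,-6,0,0,-0.3,-1]'; python3 st.py
python3 -m handwheel '[0.37,0.93,0,0,0,0,-1,0.66,1.67,0,0,0,0,-1,0.81,2.05,0,0,0,0,-1,0.95,2.42,0,0,0,0,-1,1.06,2.7,0,0,0,0,-1]'; python3 st.py
python3 -m handwheel '[0.07,0.19,0,0,0,0,-1,0.15,0.37,0,0,0,0,-1,0.22,0.56,0,0,0,0,-1,0.29,0.74,0,0,0,0,-1]'; python3 st.py
```

```text
time: 11.85
tool_pos: [481.9, -79.8, 181.4]
orientation: [-0.589, -3.085, -0.0]
ft_force: [0.2, -0.2, -0.8]
gripper_width: 0.7
finger_force: 0.0
11.85 [[  12.1 -185.    15.4]] yaw err -0.0012543624001479792 F board [[ 0.2 -0.2 -0.8]]
time: 12.35
tool_pos: [493.0, -52.6, 182.1]
orientation: [0.589, 3.085, -0.0]
ft_force: [-0.8, 1.4, 0.7]
gripper_width: 0.6
finger_force: 0.0
12.35 [[  12.7 -155.6   16.1]] yaw err -0.0011768321266800719 F board [[-1.3  1.   0.7]]
time: 12.75
tool_pos: [495.5, -45.7, 181.6]
orientation: [-0.59, -3.085, 0.0]
ft_force: [-0.6, -1.0, -0.4]
gripper_width: 0.5
finger_force: 1.0
12.75 [[  12.3 -148.2   15.6]] yaw err -0.00190348326408607 F board [[-0.2 -1.1 -0.4]]
```

```bash
python3 -m handwheel '[0.06,0.14,0,0,0,0,-1,0.11,0.28,0,0,0,0,-1,0.17,0.42,0,0,0,0,-1,0.22,0.56,0,0,0,0,-1,0.22,0.56,0,0,0,0,-1]'; python3 st.py; python3 - <<'E'
from h import *
p,a=cam('wrist'); _,b=cam('top')
b=cv2.resize(b[145:320,175:385],None,fx=2.4,fy=2.4,interpolation=cv2.INTER_CUBIC)
a=a[170:420]; a=cv2.resize(a,(504,225))
save(cv2.vconcat([a,b[:370]]),'m6.png')
E
```

```text
time: 13.25
tool_pos: [497.7, -39.9, 181.6]
orientation: [-0.59, -3.085, -0.0]
ft_force: [-0.2, -1.2, -0.5]
gripper_width: 0.3
finger_force: 0.6
13.25 [[  12.2 -142.    15.6]] yaw err -0.0019304694117709964 F board [[ 0.3 -1.2 -0.5]]
```

View pics/m6.png

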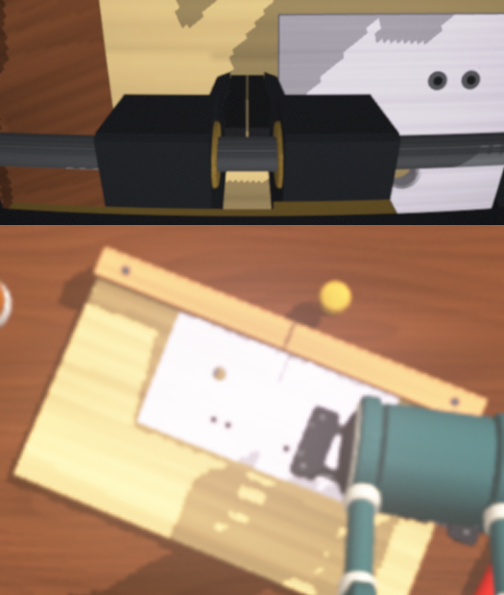

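The plate is square, in contact with the fingers, and a pin now shows in hole1 at (220,149). It needs a few more mm.

```bash
python3 - <<'E'
from pose import *
q=np.load('q.npy'); p=imaging.camera_params('wrist'); print(w2b(q,back(p,[[279/.9,170+14/.9],[279/.9,170+90/.9]],20)).round(1))
E
python3 -m handwheel '[0.04,0.09,0,0,0,0,-1,0.07,0.19,0,0,0,0,-1,0.11,0.28,0,0,0,0,-1,0.11,0.28,0,0,0,0,-1]'; python3 st.py
python3 -m handwheel '[0.04,0.09,0,0,0,0,-1,0.07,0.19,0,0,0,0,-1,0.07,0.19,0,0,0,0,-1]'; python3 st.py
```

```text
[[ -25.7 -128.2   20. ]
 [  10.1 -127.3   20. ]]
time: 13.75
tool_pos: [499.2, -37.1, 181.9]
orientation: [0.59, 3.085, 0.0]
ft_force: [-0.4, 0.4, 0.5]
gripper_width: 0.1
finger_force: 0.0
13.75 [[  12.7 -138.8   15.9]] yaw err -0.0016555628580805504 F board [[-0.5  0.3  0.5]]
time: 14.05
tool_pos: [499.6, -35.3, 181.8]
orientation: [0.59, 3.086, 0.0]
ft_force: [-0.6, -1.0, 0.8]
gripper_width: 0.8
finger_force: 0.0
14.05 [[  12.4 -137.    15.8]] yaw err -0.0016651318029032858 F board [[-0.2 -1.1  0.8]]
```

```bash
for i in 1; do :; done; python3 -m handwheel '[0.04,0.09,0,0,0,0,-1,0.07,0.19,0,0,0,0,-1,0.07,0.19,0,0,0,0,-1]'; python3 st.py; python3 -m handwheel '[0.04,0.09,0,0,0,0,-1,0.04,0.09,0,0,0,0,-1]'; python3 st.py
```

```text
time: 14.35
tool_pos: [500.3, -33.5, 181.7]
orientation: [-0.59, -3.086, 0.0]
ft_force: [0.8, -0.8, 0.8]
gripper_width: 0.8
finger_force: 0.3
14.35 [[  12.3 -135.2   15.7]] yaw err -0.001599731690436812 F board [[ 1.  -0.4  0.8]]
time: 14.55
tool_pos: [500.5, -32.8, 181.7]
orientation: [-0.589, -3.085, 0.001]
ft_force: [-1.6, -1.7, 0.4]
gripper_width: 0.8
finger_force: 1.3
14.55 [[  12.2 -134.5   15.7]] yaw err -0.0014473656559657044 F board [[-0.8 -2.1  0.4]]
```

```bash
python3 -m handwheel '[0.04,0.09,0,0,0,0,-1,0.04,0.09,0,0,0,0,-1]'; python3 st.py; python3 - <<'E'
from pose import *
q=np.load('q.npy'); p,a=cam('wrist')
g=a.min(2).astype(int)
m=((g>110)&(a.max(2).astype(int)-g<45)).astype(np.uint8)
n,l,st,c=cv2.connectedComponentsWithStats(m)
for i in np.argsort(-st[1:,4])[:3]+1: print(st[i],c[i])
# near edge rows at columns
for u in (350,400,450,500,540): print(u,np.where(m[:260,u])[0][:1], end=' ')
for v in (200,220,240): print(v,np.where(m[v])[0][:1],end=' ')
# expected seated
P=np.array([[-25,-120,20],[15,-120,20],[-25,-20,20]]); print(proj(p,b2w(q,P)))
E
```

```text
time: 14.75
tool_pos: [500.9, -31.8, 181.6]
orientation: [-0.59, -3.085, 0.0]
ft_force: [-1.9, -2.9, 1.6]
gripper_width: 0.6
finger_force: 1.5
14.75 [[  12.2 -133.4   15.6]] yaw err -0.0016790243118154358 F board [[-0.7 -3.3  1.6]]
[  306   184   254   137 28003] [445.05499411 242.76331107]
[ 433  352  127   55 5522] [493.4735603  378.66153568]
350 [186] 400 [185] 450 [185] 500 [185] 540 [184] 200 [307] 220 [307] 240 [307] [[308.88210327 187.56081883]
 [306.5980404  280.89614136]
 [555.80770679 187.65987847]]
```

```bash
python3 -m handwheel '[0.04,0.09,0,0,0,0,-1,0.04,0.09,0,0,0,0,-1]'; python3 st.py; python3 -m handwheel '[0.04,0.09,0,0,0,0,-1,0.04,0.09,0,0,0,0,-1]'; python3 st.py
```

```text
time: 15.0
tool_pos: [501.4, -30.7, 181.7]
orientation: [-0.59, -3.086, -0.0]
ft_force: [-1.8, -2.2, 0.9]
gripper_width: 0.1
finger_force: 1.4
15.0 [[  12.3 -132.2   15.7]] yaw err -0.001761474023029841 F board [[-0.9 -2.7  0.9]]
time: 15.2
tool_pos: [501.8, -29.8, 181.7]
orientation: [-0.59, -3.086, -0.0]
ft_force: [-0.9, -3.1, 0.6]
gripper_width: 0.3
finger_force: 1.3
15.2 [[  12.4 -131.1   15.7]] yaw err -0.0017033327983204671 F board [[ 0.3 -3.2  0.6]]
```

```bash
python3 -m handwheel '[-0.37,-0.93,0,0,0,0,-1,-0.73,-1.86,0,0,0,0,-1,-0.73,-1.86,4.5,0,0,0,-1,-0.73,-1.86,9,0,0,0,-1]'; python3 -m handwheel '[11.4,11.7,2,0,0,0,-1,11.4,11.7,2,0,0,0,-1,11.4,11.7,2,0,0,0,-1,11.4,11.7,2,0,0,0,-1,11.4,11.7,2,0,0,0,-1]'; python3 st.py; python3 - <<'E'
from pose import *
q=np.load('q.npy'); o=manip.get_obs(); p,a=cam('wrist'); np.save('w7.npy',a); import pickle; pickle.dump(p,open('p7','wb')); save(a,'w7.png')
P=np.array([[50,-60,23],[50,60,23],[-25,-120,20],[-25,120,20]]); print(proj(p,b2w(q,P)))
E
```

```text
time: 15.6
tool_pos: [493.2, -49.1, 270.9]
orientation: [-0.591, -3.081, -0.0]
ft_force: [0.5, 0.2, 1.3]
gripper_width: 0.1
finger_force: 0.0
time: 16.1
tool_pos: [609.7, 69.4, 292.0]
orientation: [0.587, 3.085, 0.001]
ft_force: [0.3, -0.6, -0.2]
gripper_width: 0.7
finger_force: 0.0
16.1 [[ 76.5   0.9 126. ]] yaw err 0.00016779430300495335 F board [[ 0.5 -0.4 -0.2]]
[[183.61515579 165.31049833]
 [362.57919896 165.09517458]
 [ 85.08990994  49.52935541]
 [460.85423006  48.96111021]]
```

View pics/w7.png

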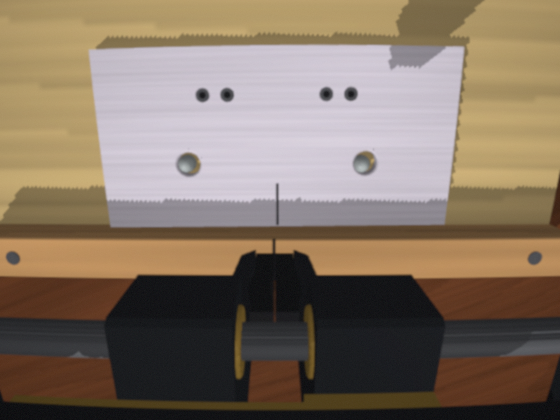

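Both pins show in the holes at (188,164) and (365,163); near corners at (92,50) and (463,46), far corners at (110,226) and (446,225). I'll check flatness by fitting the corners.

```bash
python3 - <<'E'
from pose import *
import pickle
q=np.load('q.npy'); p=pickle.load(open('p7','rb'))
a=np.load('w7.npy'); 
# refine the pixel positions of corners
uv=np.array([[110,226],[446,225.],[92,50],[463,46],[188,164],[365,163],[277,226]])
uh=np.array([[202.5,95],[227,95],[326.5,94],[351,94]])
T2=np.array([[60,-120,8],[60,120,8],[-60,-120,8],[-60,120,8],[15,-60,8],[15,60,8],[60,0,8]],float)
from scipy.spatial.transform import Rotation as Ro
f=lambda t:b2w(q,(Ro.from_euler('zyx',[t[2],t[3],t[4]]).apply(T2)+[t[0],t[1],t[5]]))
idx=[0,1,2,3,4,5,6]
r=least_squares(lambda t:((proj(p,f(t))-uv)[idx]).ravel(),[35,0,0,0,0,12])
print(r.x.round(3),r.fun.reshape(-1,2).round(1)); print(w2b(q,f(r.x)).round(1))
print('strip', proj(p,b2w(q,[[95,0,42],[125,0,42]])))
for nm,t in(('seated',[35,0,0,0,0,12]),('tilted',[34,0,0,-.133,0,20])): print(nm,proj(p,f(t)).round(1).tolist())
E
```

```text
[ 3.4274e+01  2.2630e+00  7.0000e-03 -3.8000e-02  1.8000e-02  1.1009e+01] [[ 0.3  0.3]
 [-0.1  0.6]
 [-0.4  0.2]
 [-0.1  0.2]
 [ 0.3 -0.8]
 [ 0.2 -0.7]
 [-0.2  0.2]]
[[  94.8 -117.5   19.1]
 [  93.   122.5   23.4]
 [ -25.1 -118.3   14.6]
 [ -26.9  121.7   18.9]
 [  49.4  -57.8   18.5]
 [  48.5   62.2   20.7]
 [  93.9    2.5   21.3]]
strip [[273.1243037  238.44576529]
 [273.21672032 279.76163889]]
seated [[106.4, 226.9], [440.1, 226.6], [85.1, 49.5], [460.9, 49.0], [184.6, 164.5], [361.6, 164.3], [273.2, 227.1]]
tilted [[96.1, 231.2], [450.4, 230.9], [84.9, 47.0], [461.1, 46.5], [180.9, 163.9], [365.2, 163.7], [273.1, 231.5]]
```

```bash
cat > fit.py <<'E'
from pose import *
import pickle,sys
from scipy.spatial.transform import Rotation as Ro
q=np.load('q.npy')
def run(p,a):
    g=cv2.cvtColor(a,cv2.COLOR_RGB2Lab).astype(float)
    b=cv2.GaussianBlur(g[:,:,2]-128,(3,3),0) # yellow-blue: wood high, plate ~0/neg
    k,d=K(p)
    C0=[[110,226],[446,225],[463,46],[92,50]]
    L=[]
    for i in range(4):
        A,Bq=np.array(C0[i],float),np.array(C0[(i+1)%4],float); n=np.array([-(Bq-A)[1],(Bq-A)[0]])/np.linalg.norm(Bq-A)
        pts=[]
        for t in np.linspace(.06,.94,60):
            s=np.arange(-9,9.01,.25); xy=A+t*(Bq-A)+s[:,None]*n
            v=cv2.remap(b.astype(np.float32),xy[:,0].astype(np.float32).reshape(1,-1),xy[:,1].astype(np.float32).reshape(1,-1),cv2.INTER_LINEAR)[0]
            j=np.argmax(np.abs(v[4:]-v[:-4])); pts.append(xy[j+2])
        u=cv2.undistortPoints(np.array(pts).reshape(-1,1,2),k,d,P=k).reshape(-1,2)
        vx,vy,x,y=cv2.fitLine(u.astype(np.float32),cv2.DIST_HUBER,0,.01,.01).ravel()
        res=np.abs((u[:,0]-x)*vy-(u[:,1]-y)*vx); L.append(np.cross([x,y,1],[x+vx,y+vy,1])); print('edge',i,np.median(res).round(2))
    uc=np.array([np.cross(L[i],L[i-1]) for i in range(4)]); uc=uc[:,:2]/uc[:,2:]
    T2=np.array([[60,-120,8],[60,120,8],[-60,120,8],[-60,-120,8]],float)
    f=lambda t:b2w(q,(Ro.from_euler('zyx',[t[2],t[3],t[4]]).apply(T2)+[t[0],t[1],t[5]]))
    p0=dict(p)
    P=lambda X:cv2.projectPoints(X.reshape(-1,1,3),np.float64(p['rvec']),np.float64(p['tvec']),k,None)[0].reshape(-1,2)
    r=least_squares(lambda t:(P(f(t))-uc).ravel(),[35,0,0,0,0,12])
    print('x,y,yaw,pitch,roll,z',r.x.round(3),np.abs(r.fun).max().round(2)); print(w2b(q,f(r.x)).round(1))
if __name__=='__main__':
    if len(sys.argv)>1: p,a=cam('wrist')
    else: p=pickle.load(open('p7','rb')); a=np.load('w7.npy')
    run(p,a)
    # pins and holes: dark/non-white blobs near expected place
    g=cv2.cvtColor(a,cv2.COLOR_RGB2GRAY)
    for y in(-60,60):
        u,v=proj(p,b2w(q,[50,y,20]))[0].round().astype(int)+[3,-1]; print(y,u,v); print(g[v-14:v+15:2,u-14:u+15:2])
E
python3 fit.py
```

```text
edge 0 0.21
edge 1 0.19
edge 2 0.23
edge 3 0.19
x,y,yaw,pitch,roll,z [ 3.4053e+01  2.5670e+00  6.0000e-03  1.0000e-03 -3.0000e-03  1.2625e+01] 0.3
[[  94.8 -117.1   20.9]
 [  93.4  122.9   20.2]
 [ -26.6  122.2   20.3]
 [ -25.2 -117.8   21. ]]
-60 188 164
[[211 211 210 210 210 210 210 207 212 212 210 209 209 210 210]
 [210 209 208 208 203 188 170 166 176 195 209 212 210 209 210]
 [206 206 202 181 151 117 101 100 106 126 155 191 208 207 206]
 [204 201 179 134  99  89  88  87  87  93 108 136 192 203 204]
 [205 190 147 106  94  93  95  95  93  90  96 111 155 199 203]
 [206 178 128 113 113 110 109 108 104 100  94 106 145 196 210]
 [199 163 129 131 133 134 129 119 110 106  95 103 136 173 202]
 [195 155 135 147 154 157 150 136 117 110  99 104 114 150 197]
 [200 161 129 158 175 179 168 153 128 113  99 109 117 157 202]
 [206 179 134 155 183 186 176 161 140 118 110 117 123 172 206]
 [207 199 155 130 160 173 172 154 136 120 119 121 139 190 208]
 [209 208 192 148 119 122 128 118 114 117 117 127 164 203 208]
 [204 206 205 189 154 126 109 102 105 111 133 168 197 203 204]
 [202 202 201 203 198 182
[... 358 characters left out ...]
4 201]
 [204 189 133  90  87  90  92  93 103 111 113 130 169 203 204]
 [203 170 112 102 102 102 102 101 100 110 137 152 155 192 203]
 [198 149 119 124 123 123 121 118 110 109 149 146 141 182 200]
 [195 145 133 138 141 147 145 135 121 110 127 115 131 178 198]
 [198 151 142 153 162 166 166 154 133 115 111 103 132 181 200]
 [203 169 147 163 183 185 179 167 142 118 106 103 144 189 203]
 [204 187 153 164 179 184 180 162 134 106  98 121 166 196 201]
 [202 200 172 148 154 163 150 123 103  98 116 154 190 200 199]
 [203 204 199 175 142 123 111 107 113 133 165 192 202 202 202]
 [204 203 204 201 194 174 164 161 173 185 197 200 201 202 201]
 [204 204 204 204 203 203 202 202 203 204 204 203 203 204 202]]
```

The fit puts the plate level (tilt under 0.003 rad, top at about 20.5 mm) with both pins in the holes, so it's seated. I'll lift the hand clear and hand in.

```bash
python3 -m handwheel '[0,0,5,0,0,0,-1,0,0,10,0,0,0,-1,0,0,10,0,0,0,-1,0,0,10,0,0,0,-1]'; python3 -c "
from cell import ticket
print(ticket.sign_off())"
```

```text
time: 16.55
tool_pos: [607.8, 66.9, 393.1]
orientation: [0.592, 3.083, 0.0]
ft_force: [0.0, 0.3, -1.3]
gripper_width: 0.6
finger_force: 0.0
the job is handed in; nothing more can be done
None
```

The template is seated flat on the board, close against the strip, with both pins in its holes by the last wrist-camera check; the hand is clear, the jar, screwdriver and knob were left alone, and I handed the job in at about 16.6 s.

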